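Turn a sample carrier wells-up with a lifter

ROBOT

A 7-joint arm with a two-finger parallel gripper is mounted at the origin on the work surface. World frame = base frame: x ahead of the robot, y to its left, z up, the work surface at z = 0. Lengths are in m, angles in rad, forces in N, time in s.
With the tool pointing down it reaches from about 0.4 to 0.75 m from the base axis. Payload 19.5 kg.
Tool frame: the origin (TCP) lies midway between the tips of the shut fingers; the grasp point (between the pads) lies 19 mm behind it (r.pinch_z is the distance from the TCP to the grasp point, in m); y points along the fingers, x is the direction in which the jaws open and shut, and the axes are right-handed (so a half turn about y gives the same grasp; the last joint's range is limited). The gripper opens to 85 mm and grips with 20 to 120 N. Pads are 22 mm wide; open, the fingers measure 114 mm over their backs; the gripper's body (76 mm by 85 mm) begins 54 mm behind the grasp point. The pads swing forward as they close: fully open they stand 13 mm farther back than shut.
Start: joints at [1.154, 0.707, -0.028, 1.485, 0.022, 0.951, -0.075], TCP at [0.21, -0.535, 0.231] pointing down, gripper open.
Joint ranges: [-2.71, 2.71], [-0.32, 2.16], [-1.57, 1.52], [0, 2.45], [-1.46, 4.6], [0, 2.02], [-2.83, 2.83]. Speed limits (rad/s): [1.89, 1.89, 2.57, 2.57, 3.01, 3.01, 3.01].

INTERFACE

Orientations are given as a rotation vector (axis times angle).
In Python, from bench import r gives the robot as it stands.
- The arm moves only by the tool arm_command, never from a script. Its argument "increments" is one flat list of numbers, 7 for each row, row after row: the closure, from 0 (fully open) to 1 (shut), then the shift along the tool's x, y, z in mm, then the turn, a rotation vector about the tool's x, y, z in units of 6 degrees (1.0 is 6 degrees). A call has exactly 5 rows; each row shifts and turns the commanded pose from where the row before left it, along the tool's axes as they then stand; what a row does not reach is not made up. A row lasts 1/10 s, in which the tool goes at most 50 mm and 8.59 degrees, less where a joint would pass 70% of its speed; a pose out of reach is approached as far as the arm can. A call with a gripper value outside its range is refused whole. The fingers move at their own pace and stop on an object; the grip force is fixed at half the most. Time passes only in rows, so rows that do not move let the fingers close, or fill a call up. It gives the time, the measured TCP pose, the force and the opening at its end, in the units of the state.
- r.get_obs(): the state, without advancing time (a new reading comes with each control period).
- r.camera(name): name is "scene" or "top" or "wrist"; returns a dict with "pixels" (384x512x3 uint8, red, green, blue), "intrinsics" (3x3 intrinsics, pixels), "extrinsics" (4x4, takes a point from world to camera coordinates). Camera axes: x right, y down, z forward; pixel columns grow to the right and rows downward; lengths in m; the calibration is good to about 2 mm. A picture is of the moment at which its call begins. There is no depth.
- r.hand_in(): hands the job in, once; it reports no verdict.
The state is a dict: "time": time; "qpos": joint angles; "qvel": joint speeds; "joint_torque": joint torques, N m; "position": TCP position; "orientation": TCP orientation; "wrist_force": force on the tool from outside, world axes, zero at the start; "wrist_torque": the same for the moment, N m; "gripper_width": finger opening in m.
Only numpy, scipy, OpenCV 4.12 (cv2) and the standard library are available. Lean on these libraries where they do the work, as an engineer would, in place of code of your own. Each camera call takes 0.05 s, during which the arm holds its last target. There are 200 camera calls.

TASK

The flat aluminium sample carrier lies wells-down on the low ledge of the grey turn-over block, one long edge overhanging. Pick up the steel lifter, slide its blade under the overhanging edge and tip the carrier over the step so that it lies flat, wells up, about the middle of the dark raised pad's width; the gripper and arm must not touch the carrier. Then park the lifter in its stand with both ends of its crossbar fully down in the two open slots, let go, and leave the other lab things where they stand.

Things in the scene. Friction and masses are not known exactly. Their poses are not given: they have to be found in the camera images.
- block: Grey fixed turn-over block. Origin on the bench under the step; z up, x = direction the carrier is tipped over, y along the step. Low ledge: x -60 to 0 mm, 124 mm wide (y), top 30 mm above the bench; beyond x = -60 is free bench. Raised pad: x 0 to 125, 150 mm wide, top 35 mm, so the step at x = 0 rises 5 mm. End stop: x 125 to 131, top 45 mm.
- carrier_center (a point): Centre of the loose flat sample carrier: solid aluminium plate 86 (x) by 128 (y) by 9 mm (z), 0.13 to 0.25 kg. One big face has 24 round wells, the other is plain; z points out of the plain face: up at the start, down when done. Starts on the low ledge, long far edge 1 to 9 mm from the step and about parallel to it, near long edge overhanging the ledge by 27 to 35 mm, 30 mm above the bench.
- lifter_grip (a point): Centre of the grip block of the loose steel lifter (0.22 kg): grey upright block 18 mm (x) by 34 (y) by 55 (z); this point is 85 mm above the lifter's underside, 21 mm below the block's top. Axes: x forward along the blade, y along the crossbar, z up. A 10 mm square crossbar, 140 mm long, passes through the block 10 mm below this point and sticks out 53 mm each side.
- lifter_tip (a point): Middle of the front edge of the lifter's blade, on its top side: 85 mm ahead of and 82 mm below lifter_grip. The blade is 3 mm thick, 60 mm wide and reaches from the sole to here.
- bar_end_a (a point): Centre of the crossbar's end face on the lifter's left (+y, 70 mm from the grip's middle).
- bar_end_b (a point): Centre of the crossbar's end face on the lifter's right (-y, 70 mm from the grip's middle).
- stand_seat (a point): Mid-point between the two open-topped slots of the fixed lifter stand, at the crossbar's centre line when fully down (95 mm above the bench). y along the crossbar, z up, x across the slots. Uprights 10 mm thick at y = -52 and +52 mm; slots 14 mm wide (x), floor 5 mm below this point, straight walls to 11 mm above it, then a funnel to 27 mm above it, about 35 mm wide. Lifter may point either way.
- step (a point): Middle of the foot of the step on the block: x 0, y 0, 30 mm above the bench; axes as the block's.
- pad (a point): Middle of the raised pad's dark rubber top: 62.5 mm past the step, 35 mm above the bench; axes as the block's. The turned carrier lies here, its centre about 30 to 60 mm past the step.
- tube_rack: Bystander: clear tube rack 95 x 180 x 74 mm, origin under its centre.
- reagent: Bystander: amber bottle, 68 mm across, 150 mm high, origin under its centre.
- jar: Bystander: white jar, 60 mm across, 80 mm high, origin under its centre.
- beaker: Bystander: glass beaker, 70 mm across, 85 mm high, origin under its centre.
- dish: Bystander: shallow glass dish, 90 mm across, 18 mm high, origin under its centre.
- tip_box: Bystander: grey box 85 x 120 x 55 mm, origin under its centre.
- spatula: Bystander: small spatula 200 mm long lying on the bench between the robot and the block, low (under 30 mm).
- carrier: The same carrier; this origin lies in the middle of its welled face, 4.5 mm from carrier_center. Lifted by its near edge it pivots on its far edge against the step and, past upright, falls over onto the pad.
- lifter: The same lifter; this origin lies on its underside, 85 mm below lifter_grip. Under the block a 14 by 24 mm stem goes down to a flat sole 8 mm thick, 60 mm wide, from 45 mm behind to 13 mm ahead of the grip. The blade goes on ahead at the same underside. It balances about under the grip and starts standing on its sole on the bench, blade pointing roughly along the block's x.
There are look-alikes about, which are no part of the job. Leave any orange or yellow look-alike of the lifter alone.

How it is judged:
By the outcome, as a careful person would: the job done as asked, in the order asked, and still so for the second after the job is handed in, with the robot touching nothing.
It also fails if it takes over 51 s, if anything falls off the work surface, if the arm or the gripper's body presses on something with over 40 N, if the wrist force passes 120 N, or if a joint passes its speed limit or range.

## Working session

There is one attempt and no reset: what is moved stays moved. The work goes in short steps, Python scripts to look and compute and a tool call to move; the robot and the scene stay as the last step left them, time stands still between calls to the robot, and variables do not carry over. Pictures are saved under pics/ and viewed, about 8 in all and at most 12, crops included, and the job is handed in when it is done.

Besides the shell and the picture viewer there is one more tool, called after "Emit:" by a JSON object that holds its "op" and its "data". arm_command: Moves the arm, as the interface text tells. Its arguments: {"type":"object","properties":{"increments":{"type":"array","items":{"type":"number"}}},"required":["increments"]}

```bash
mkdir -p pics; ls
python3 - <<'E'
from bench import r
import cv2,numpy as np
np.set_printoptions(precision=4,suppress=True)
o=r.get_obs();print({k:np.round(v,3) for k,v in o.items()},r.pinch_z)
ims=[]
for n in("scene","top"):
    c=r.camera(n);print(n,c["intrinsics"],c["extrinsics"])
    np.savez(f"pics/{n}0.npz",**c)
    cv2.imwrite(f"pics/{n}0.png",cv2.resize(c["pixels"][:,:,::-1],(800,600),interpolation=cv2.INTER_CUBIC))
E
```

```text
pics
{'time': np.float64(0.0), 'qpos': array([ 1.154,  0.707, -0.028,  1.485,  0.022,  0.951, -0.076]), 'qvel': array([ 0.   ,  0.001, -0.001,  0.002,  0.   , -0.   , -0.   ]), 'joint_torque': array([  0.001, -88.32 ,   1.235, -23.617,   0.017,   0.006,  -0.   ]), 'position': array([ 0.21 , -0.535,  0.231]), 'orientation': array([-1.363,  0.929, -0.928]), 'wrist_force': array([0.705, 0.001, 0.776]), 'wrist_torque': array([ 0.033,  0.013, -0.045]), 'gripper_width': np.float64(0.086)} 0.0187
scene [[358.9558   0.     251.3816]
 [  0.     358.9558 184.085 ]
 [  0.       0.       1.    ]] [[-0.8744  0.4851 -0.0077  0.4723]
 [ 0.3908  0.6948 -0.6037 -0.178 ]
 [-0.2875 -0.5309 -0.7972  1.2397]
 [ 0.      0.      0.      1.    ]]
top [[432.6937   0.     258.0127]
 [  0.     432.6937 195.478 ]
 [  0.       0.       1.    ]] [[ 0.0278 -0.9996  0.0039  0.0032]
 [-0.9732 -0.028  -0.2281  0.5702]
 [ 0.2281  0.0026 -0.9736  1.3284]
 [ 0.      0.      0.      1.    ]]
```

View pics/scene0.png

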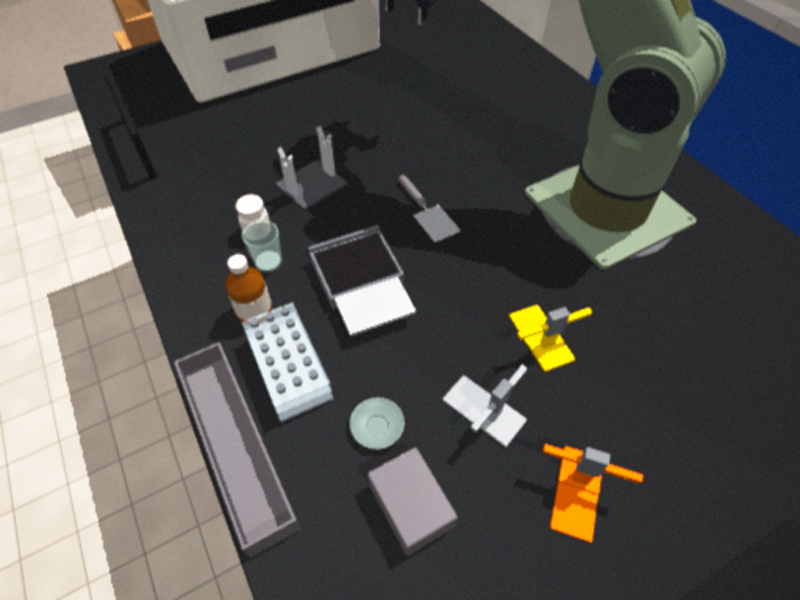

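View pics/top0.png

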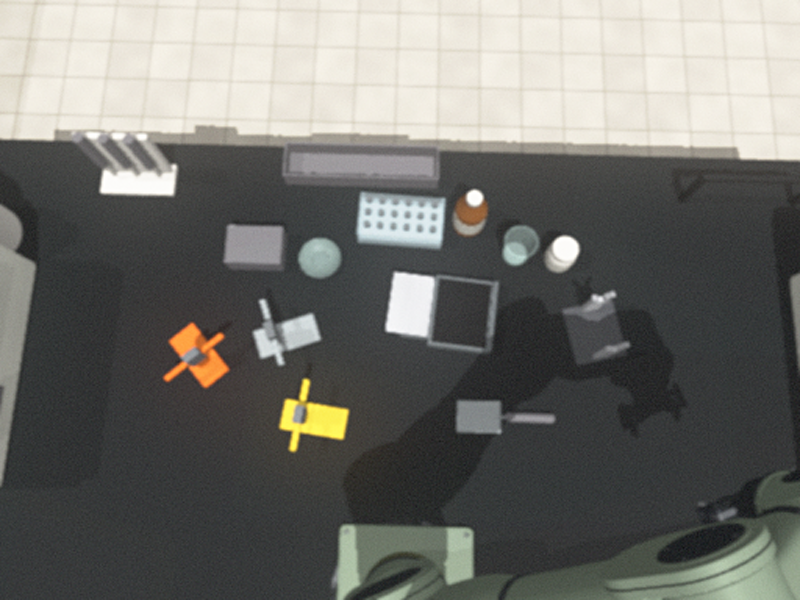

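Run:
```python
from bench import r
from scipy.spatial.transform import Rotation as R
import numpy as np
print(R.from_rotvec(r.get_obs()["orientation"]).as_matrix().round(3))
```

```text
[[ 0.366 -0.     0.931]
 [-0.931  0.001  0.366]
 [-0.001 -1.    -0.   ]]
```

```bash
cat > h.py <<'E'
import numpy as np,cv2
from scipy.spatial.transform import Rotation as R
np.set_printoptions(precision=4,suppress=True)
def look(r,n,f):
    c=r.camera(n); np.savez(f"pics/{f}.npz",**c); return c
def load(f): return dict(np.load(f"pics/{f}.npz"))
def ray(c,uv):
    K,T=c["intrinsics"],c["extrinsics"]; uv=np.atleast_2d(uv).astype(float)
    d=np.c_[(uv-K[:2,2])/[K[0,0],K[1,1]],np.ones(len(uv))]@T[:3,:3]
    return -T[:3,:3].T@T[:3,3],d
def plane(c,uv,z):
    o,d=ray(c,uv); return o+d*((z-o[2])/d[:,2])[:,None]
def proj(c,P):
    p=np.atleast_2d(P)@c["extrinsics"][:3,:3].T+c["extrinsics"][:3,3]
    return (p[:,:2]/p[:,2:])@c["intrinsics"][:2,:2].T+c["intrinsics"][:2,2]
def tri(c1,u1,c2,u2):
    o,d=ray(c1,u1);p,e=ray(c2,u2);A=np.c_[d[0],-e[0]]
    s=np.linalg.lstsq(A,p-o,rcond=None)[0];a,b=o+s[0]*d[0],p+s[1]*e[0]
    return (a+b)/2,np.linalg.norm(a-b)
def go(r,P,rot):
    "total increments (tool axes now) to pose: mm, 6deg units"
    o=r.get_obs();M=R.from_rotvec(o["orientation"])
    return M.inv().apply(np.array(P)-o["position"])*1e3,(M.inv()*rot).as_rotvec()/np.radians(6)
def down(xdir):
    "rotation: tool y down, tool x along horizontal xdir"
    x=np.array([xdir[0],xdir[1],0])/np.hypot(xdir[0],xdir[1]);y=np.array([0,0,-1.])
    return R.from_matrix(np.c_[x,y,np.cross(x,y)])
E
python3 - <<'E'
from h import *
c=load("top0");s=.64
for n,uv,z in [("barA",(264,302),.08),("barB",(280,362),.08),("grip",(270,330),.106),("bladeend R",(316,333),.003),("carrier TL",(394,272),.039),("carrier BR",(431,338),.039),("pad TL",(440,277),.035),("pad BR",(494,350),.035),("slot1",(600,298),.12),("slot2",(620,348),.12),("standbase",(594,332),.005)]:
    print(n,plane(c,np.array(uv)*s,z)[0])
a,b=load("scene0"),c
print("barfar",tri(a,np.array((521,371))*s,b,np.array((280,362))*s))
from bench import r
for m in [1]:
    g=plane(c,np.array((272,332))*s,.08)[0]
    print(go(r,[g[0]-.05,g[1]-.10,.30],down([.27,-1])))
E
```

```text
barA [0.5656 0.3035 0.08  ]
barB [0.4433 0.2623 0.08  ]
grip [0.5029 0.2818 0.106 ]
bladeend R [0.5188 0.2039 0.003 ]
carrier TL [0.6486 0.0409 0.039 ]
carrier BR [ 0.5083 -0.0404  0.039 ]
pad TL [ 0.6416 -0.0573  0.035 ]
pad BR [ 0.4874 -0.172   0.035 ]
slot1 [ 0.5836 -0.3715  0.12  ]
slot2 [ 0.484  -0.4067  0.12  ]
standbase [ 0.5375 -0.3899  0.005 ]
barfar (array([0.4452, 0.2633, 0.0707]), np.float64(0.001808802741091359))
(array([-578.6896,  -68.5971,  489.2148]), array([ 0.001 ,  1.0609, -0.0089]))
```

Emit:
{"op": "arm_command", "data": {"increments": [0, -30, -10, 38, 0, 0, 0, 0, -30, -10, 38, 0, 0, 0, 0, -30, -10, 38, 0, 0, 0, 0, -30, -10, 38, 0, 0, 0, 0, -30, -10, 38, 0, 0, 0]}}

```text
time: 0.6
position: [0.3329, -0.3241, 0.2816]
orientation: [-1.363, 0.929, -0.929]
wrist_force: [2.0, -0.3, 0.4]
gripper_width: 0.0849
```

Emit:
{"op": "arm_command", "data": {"increments": [0, -30, -10, 38, 0, 0, 0, 0, -30, -10, 38, 0, 0, 0, 0, -30, -10, 38, 0, 0, 0, 0, -30, -10, 38, 0, 0.5, 0, 0, -30, -10, 38, 0, 0.5, 0]}}

```text
time: 1.1
position: [0.4569, -0.1162, 0.3318]
orientation: [-1.324, 1.01, -1.009]
wrist_force: [0.5, -0.4, -0.4]
gripper_width: 0.085
```

Run:
```python
from h import *
from bench import r
c=look(r,"wrist","w1");cv2.imwrite("pics/w1.png",cv2.resize(c["pixels"][:,:,::-1],(800,600),interpolation=cv2.INTER_CUBIC))
o=r.get_obs();print(o["position"],o["time"]);e=c["extrinsics"];print(-e[:3,:3].T@e[:3,3],e[2,:3])
```

```text
[ 0.4611 -0.1087  0.3327] 1.15
[ 0.5368 -0.095   0.4744] [-0.3126 -0.0855 -0.946 ]
```

View pics/w1.png

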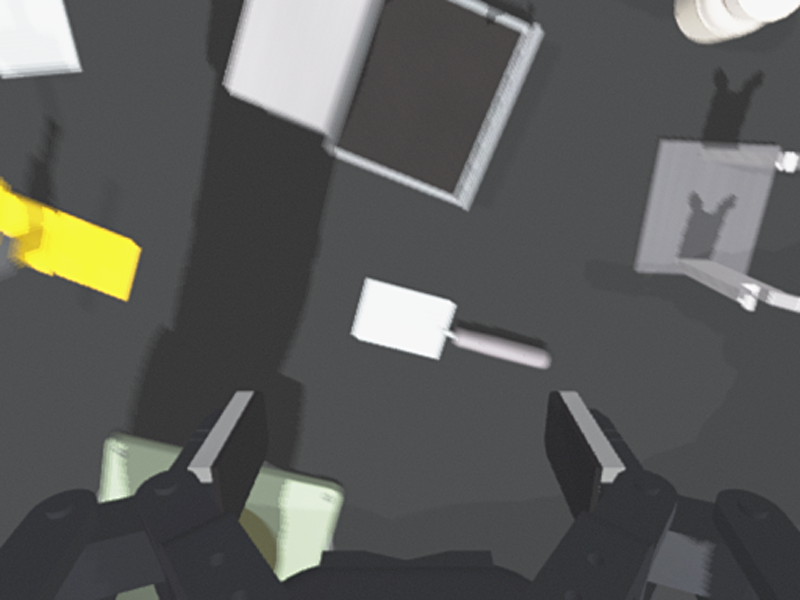

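Run:
```python
from h import *
from bench import r
print(go(r,[.62,-.05,.33],down([.25,-1])))
print(R.from_rotvec(r.get_obs()["orientation"]).as_matrix())
```

```text
(array([-13.7248,   3.3651, 168.7916]), array([-0.0349,  0.2645, -0.0258]))
[[ 0.2693  0.0028  0.963 ]
 [-0.963   0.0036  0.2693]
 [-0.0027 -1.      0.0037]]
```

Emit:
{"op": "arm_command", "data": {"increments": [0, -3, 0, 42, 0, 0.13, 0, 0, -3, 0, 42, 0, 0.13, 0, 0, -4, 2, 42, 0, 0, 0, 0, -4, 2, 42, 0, 0, 0, 0, 0, 0, 0, 0, 0, 0]}}

```text
time: 1.65
position: [0.6185, -0.0599, 0.3248]
orientation: [-1.316, 1.028, -1.024]
wrist_force: [-0.9, -0.0, -0.1]
gripper_width: 0.0854
```

Run:
```python
from h import *
from bench import r
c=look(r,"wrist","w2");cv2.imwrite("pics/w2.png",cv2.resize(c["pixels"][:,:,::-1],(800,600),interpolation=cv2.INTER_CUBIC))
o=r.get_obs();print(o["position"],o["time"])
print(go(r,[.56,.26,.30],down([.3,-1])))
```

```text
[ 0.6166 -0.0615  0.3255] 1.7
(array([-325.5595,   25.7417,   23.0165]), array([ 0.018 , -0.4475, -0.01  ]))
```

View pics/w2.png

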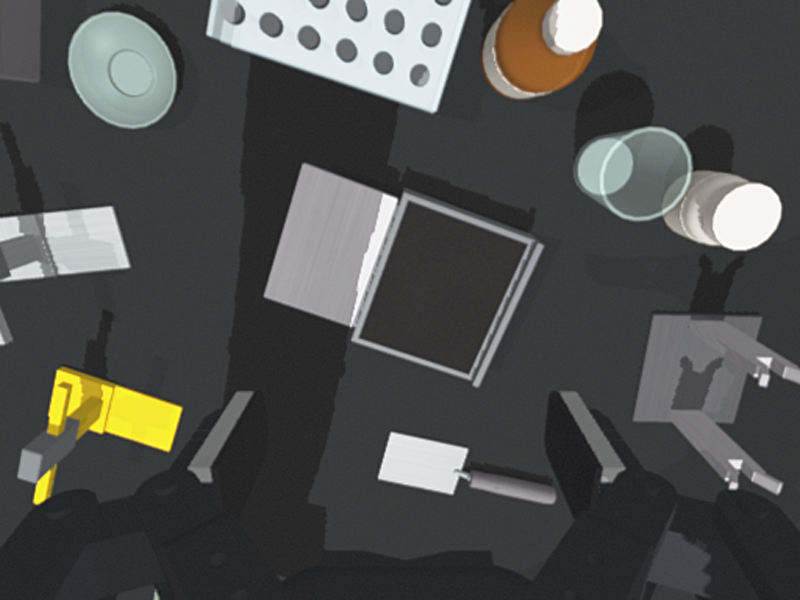

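Run:
```python
from h import *
from bench import r
c=load("w2");s=.64
P=lambda uv,z:plane(c,np.array(uv,float)*s,z)
pd=P([(405,191),(353,341)],.035);es=P([(543,243),(477,386)],.045)
ca=P([(304,164),(264,297),(385,190),(352,324)],.039)
print(pd,np.linalg.norm(pd[0]-pd[1]),es,np.linalg.norm(es[0]-es[1]));print(ca)
y=(pd[0]-pd[1])[:2];y/=np.linalg.norm(y);x=np.array([y[1],-y[0]]);o=pd.mean(0)[:2]
print("x",x,"yaw",np.degrees(np.arctan2(x[1],x[0])),"o",o)
for p in np.r_[ca,es]:print((p[:2]-o)@np.c_[x,y]*1e3)
im=c["pixels"][85:235,150:360,::-1];cv2.imwrite("pics/w2c.png",cv2.resize(im,None,fx=3.8,fy=3.8,interpolation=cv2.INTER_CUBIC))
```

```text
[[ 0.6471 -0.0521  0.035 ]
 [ 0.4965 -0.0382  0.035 ]] 0.15119305340789402 [[ 0.6342 -0.1805  0.045 ]
 [ 0.4839 -0.1654  0.045 ]] 0.15101865158114905
[[ 0.6486  0.0364  0.039 ]
 [ 0.5218  0.0511  0.039 ]
 [ 0.6442 -0.0351  0.039 ]
 [ 0.5153 -0.0336  0.039 ]]
x [-0.0922 -0.9957] yaw -95.29142515913803 o [ 0.5718 -0.0452]
[-88.3104  68.8887]
[-91.2348 -58.6666]
[-16.6738  71.1402]
[ -6.2859 -57.2988]
[128.9604  74.5954]
[127.7787 -76.4187]
```

View pics/w2c.png

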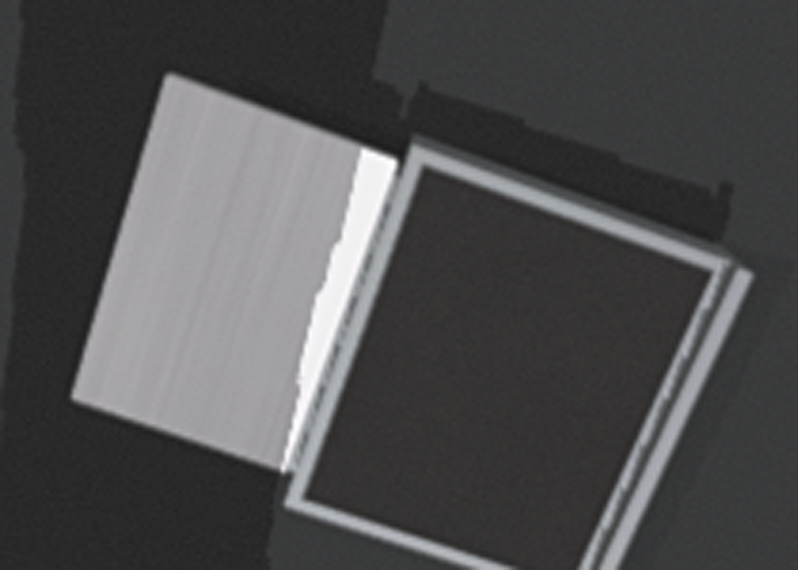

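Emit:
{"op": "arm_command", "data": {"increments": [0, -46, 4, 3, 0, -0.1, 0, 0, -46, 4, 3, 0, -0.1, 0, 0, -46, 4, 3, 0, -0.1, 0, 0, -46, 4, 3, 0, -0.1, 0, 0, -46, 4, 3, 0, -0.05, 0]}}

```text
time: 2.2
position: [0.569, 0.1642, 0.3076]
orientation: [-1.332, 0.993, -0.993]
wrist_force: [1.0, 0.3, -0.3]
gripper_width: 0.0854
```

Emit:
{"op": "arm_command", "data": {"increments": [0, -46, 3, 4, 0, 0, 0, 0, -46, 2, 4, 0, 0, 0, 0, 0, 0, 0, 0, 0, 0, 0, 0, 0, 0, 0, 0, 0, 0, 0, 0, 0, 0, 0, 0]}}

```text
time: 2.7
position: [0.5517, 0.2523, 0.3026]
orientation: [-1.332, 0.994, -0.995]
wrist_force: [-0.0, 0.7, 0.8]
gripper_width: 0.0855
```

Run:
```python
from h import *
from bench import r
c=look(r,"wrist","w3");cv2.imwrite("pics/w3.png",cv2.resize(c["pixels"][:,:,::-1],(800,600),interpolation=cv2.INTER_CUBIC))
o=r.get_obs();print(o["position"],o["time"])
```

```text
[0.5518 0.2523 0.3026] 2.75
```

View pics/w3.png

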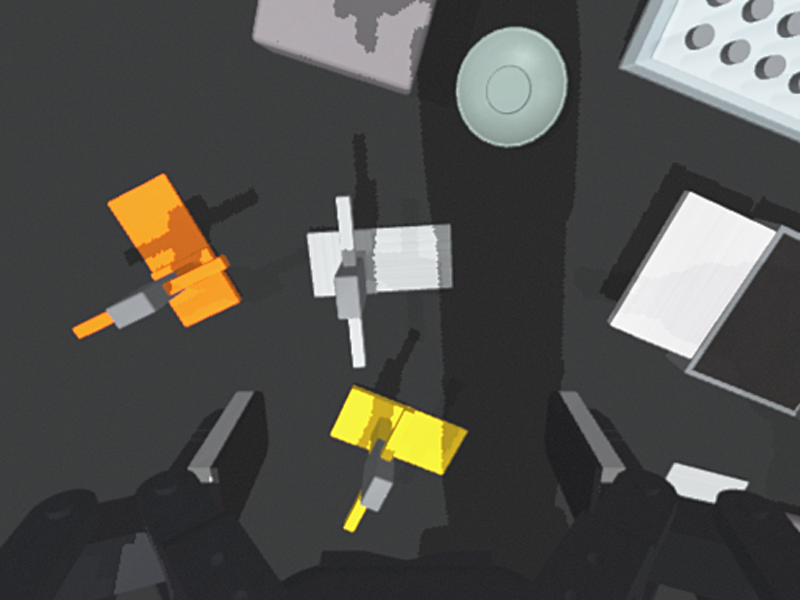

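Run:
```python
from h import *
from bench import r
c=load("w3");s=.64
P=lambda uv,z:plane(c,np.array(uv,float)*s,z)
b=P([(343,197),(359,367)],.08);t=P([(450,225),(452,287)],.003);q=P([(307,234),(314,297)],.008)
print("bar",b,np.linalg.norm(b[0]-b[1]),"tip",t,"rear",q)
y=(b[0]-b[1])[:2];y/=np.linalg.norm(y);f=np.array([y[1],-y[0]])
print("fwd bar",f,"fwd blade",(t.mean(0)-q.mean(0))[:2]/np.linalg.norm((t.mean(0)-q.mean(0))[:2]),np.linalg.norm((t.mean(0)-q.mean(0))[:2]))
m=b.mean(0)[:2];print("grip from bar",m,"from tip",t.mean(0)[:2]-.085*f,"from rear",q.mean(0)[:2]+.045*f)
w=load("w2");k=plane(w,np.array([(193.9,104.5),(168.9,190.3),(253.9,126.6),(225,208.7)]),.039)
x=np.array([-.0957,-.9954]);yy=np.array([.9954,-.0957]);o=np.array([.5718,-.0452])
print("carrier in block",(k[:,:2]-o)@np.c_[x,yy]*1e3)
g=(m+t.mean(0)[:2]-.085*f)/2
print(go(r,[*g,.12],down(f)),go(r,[*g,.066],down(f)))
```

```text
bar [[0.5711 0.3056 0.08  ]
 [0.4395 0.2588 0.08  ]] 0.13973448629531018 tip [[0.5618 0.2126 0.003 ]
 [0.506  0.1922 0.003 ]] rear [[0.5179 0.3347 0.008 ]
 [0.4609 0.315  0.008 ]]
fwd bar [ 0.3354 -0.9421] fwd blade [ 0.3412 -0.94  ] 0.13029386336567284
grip from bar [0.5053 0.2822] from tip [0.5053 0.2825] from rear [0.5045 0.2825]
carrier in block [[-89.5633  68.8651]
 [-91.0574 -59.3314]
 [ -5.2502  68.1922]
 [ -5.8608 -59.4867]]
(array([-42.0465, 182.6125, -36.0331]), array([-0.0017, -0.5155,  0.0043])) (array([-42.0706, 236.6125, -36.0434]), array([-0.0017, -0.5155,  0.0043]))
```

Emit:
{"op": "arm_command", "data": {"increments": [0, 0, 0, 0, 0, -0.515, 0, 0, -11, 46, -8.5, 0, 0, 0, 0, -11, 46, -8.5, 0, 0, 0, 0, -11, 46, -8.5, 0, 0, 0, 0, -11, 46, -8.5, 0, 0, 0]}}

```text
time: 3.25
position: [0.5045, 0.2828, 0.1173]
orientation: [-1.351, 0.953, -0.954]
wrist_force: [1.1, 0.8, -1.0]
gripper_width: 0.0855
```

Run:
```python
from h import *
from bench import r
o=r.get_obs();print(o["position"])
print(go(r,[.5052,.2823,.068],down([.338,-.941])))
```

```text
[0.5045 0.2828 0.1173]
(array([ 0.6911, 49.2567,  0.4073]), array([-0.0088, -0.0269, -0.0004]))
```

Emit:
{"op": "arm_command", "data": {"increments": [0, 0.3, 25, 0.2, 0, 0, 0, 0, 0.3, 24, 0.2, 0, 0, 0, 0, 0, 0, 0, 0, 0, 0, 0.5, 0, 0, 0, 0, 0, 0, 1, 0, 0, 0, 0, 0, 0]}}

```text
time: 3.75
position: [0.506, 0.2833, 0.0708]
orientation: [-1.35, 0.952, -0.953]
wrist_force: [1.1, 0.4, -0.4]
gripper_width: 0.059
```

Emit:
{"op": "arm_command", "data": {"increments": [1, 0, 0, 0, 0, 0, 0, 1, 0, 0, 0, 0, 0, 0, 1, 0, 0, 0, 0, 0, 0, 1, 0, 0, 0, 0, 0, 0, 1, 0, 0, 0, 0, 0, 0]}}

```text
time: 4.25
position: [0.5054, 0.2836, 0.07]
orientation: [-1.352, 0.952, -0.952]
wrist_force: [-1.1, -1.2, 8.7]
gripper_width: 0.0172
```

Run:
```python
from h import *
from bench import r
o=r.get_obs();print(o["position"],R.from_rotvec(o["orientation"]).as_matrix(),o["qpos"],o["gripper_width"],o["wrist_force"])
```

```text
[0.5054 0.2836 0.07  ] [[ 0.3371  0.0007  0.9415]
 [-0.9415  0.0005  0.3371]
 [-0.0003 -1.      0.0008]] [-0.5749  0.937   0.017   1.6258 -0.0252  0.5781 -1.7707] 0.01717102408405064 [-1.1311 -1.1524  8.7345]
```

```bash
cat >> h.py <<'E'
BO=np.array([.5718,-.0452]);BX=np.array([-.0941,-.9956]);BY=np.array([.9956,-.0941])
def blk(x,y,h):
    "TCP target for lifter tip (top front edge) at block x,y mm, height h mm, level"
    p=BO+BX*(x-85)/1e3+BY*y/1e3; return [*p,(h+67)/1e3]
E
python3 - <<'E'
from h import *
from bench import r
c=load("top0");s=.64
print("dish",plane(c,np.array([(320,257),(320,279)])*s,.018),"rack near",plane(c,np.array([(357,246),(443,247)])*s,.07),"spat",plane(c,np.array([(457,402)])*s,.005))
for t in [(-112,4.7,70),(-112,4.7,21)]:print(blk(*t),go(r,blk(*t),down(BX)))
E
```

```text
dish [[0.6838 0.2029 0.018 ]
 [0.6344 0.2001 0.018 ]] rack near [[ 0.6942  0.1197  0.07  ]
 [ 0.6972 -0.0608  0.07  ]] spat [[ 0.3806 -0.0985  0.005 ]]
[np.float64(0.59501702), np.float64(0.15049093000000002), 0.137] (array([155.478 , -67.0163,  39.5165]), array([-0.0074,  4.1836, -0.0044]))
[np.float64(0.59501702), np.float64(0.15049093000000002), 0.088] (array([155.4916, -18.0163,  39.4749]), array([-0.0074,  4.1836, -0.0044]))
```

Emit:
{"op": "arm_command", "data": {"increments": [1, 0, -20, 0, 0, 0, 0, 1, 0, -45, 0, 0, 0, 0, 1, 0, 0, 0, 0, 1.39, 0, 1, 0, 0, 0, 0, 1.39, 0, 1, 0, 0, 0, 0, 1.39, 0]}}

```text
time: 4.75
position: [0.5052, 0.2834, 0.1347]
orientation: [-1.16, 1.282, -1.281]
wrist_force: [0.4, 0.3, -2.3]
gripper_width: 0.0176
```

Run:
```python
from h import *
from bench import r
o=r.get_obs();print(o["position"],o["wrist_force"],o["qpos"])
print(go(r,blk(-112,4.7,70),down(BX)))
```

```text
[0.5052 0.2834 0.1347] [ 0.3573  0.2752 -2.3323] [-0.6402  0.8447  0.1484  1.5864 -0.1685  0.7226 -2.084 ]
(array([123.4387,  -2.3213, 102.49  ]), array([-0.0013, -0.0433, -0.0047]))
```

Emit:
{"op": "arm_command", "data": {"increments": [1, 31, -1, 25.6, 0, -0.04, 0, 1, 31, -1, 25.6, 0, 0, 0, 1, 31, 0, 25.6, 0, 0, 0, 1, 30.5, 0, 25.6, 0, 0, 0, 1, 0, 0, 0, 0, 0, 0]}}

```text
time: 5.25
position: [0.5985, 0.1453, 0.1363]
orientation: [-1.164, 1.276, -1.282]
wrist_force: [-0.5, 0.9, -2.9]
gripper_width: 0.0173
```

Run:
```python
from h import *
from bench import r
o=r.get_obs();print(o["position"],o["wrist_force"],o["qpos"])
print(go(r,blk(-112,4.7,24),down(BX)))
c=look(r,"wrist","w4");s=look(r,"scene","s4")
a=cv2.resize(c["pixels"][:,:,::-1],(400,300));b=cv2.resize(s["pixels"][120:270,150:350,::-1],(400,300),interpolation=cv2.INTER_CUBIC)
cv2.imwrite("pics/p4.png",cv2.resize(np.hstack([a,b]),(800,300)))
print(proj(s,[[*(BO+BX*-.112+BY*.0047),.070]]))
```

```text
[0.5985 0.1453 0.1363] [-0.5173  0.9335 -2.8818] [-0.3459  0.889   0.1164  1.4395 -0.1193  0.8194 -1.8563]
(array([-4.9318, 45.321 , -4.0554]), array([-0.0157, -0.0059,  0.0268]))
[[247.8806 204.2109]]
```

View pics/p4.png

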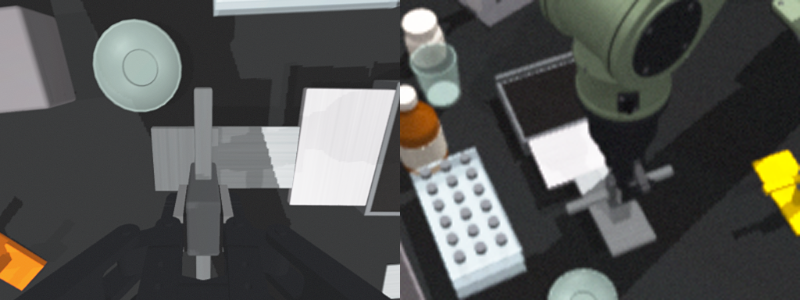

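Run:
```python
from h import *
from bench import r
o=r.get_obs();print(o["position"],R.from_rotvec(o["orientation"]).as_matrix())
c=load("w4")
M=R.from_rotvec(o["orientation"]).as_matrix()
tip=[o["position"]+M@np.array(v) for v in[(.085,.067,-.03),(.085,.067,.03),(-.045,.062,-.03)]]
print(proj(c,tip),tip)
im=c["pixels"][150:275,300:440,::-1];im=cv2.resize(im,None,fx=4,fy=4,interpolation=cv2.INTER_CUBIC)
im2=cv2.resize(c["pixels"][150:275,180:300,::-1],None,fx=2,fy=4);cv2.imwrite("pics/p5.png",np.hstack([im,im2]))
```

```text
[0.5962 0.1505 0.1362] [[-0.0899 -0.0005  0.9959]
 [-0.9959  0.0002 -0.0899]
 [-0.0001 -1.     -0.0005]]
[[364.711  243.4702]
 [373.6644 166.141 ]
 [190.5568 247.7461]] [array([0.5587, 0.0686, 0.0692]), array([0.6184, 0.0632, 0.0692]), array([0.5703, 0.198 , 0.0742])]
```

View pics/p5.png

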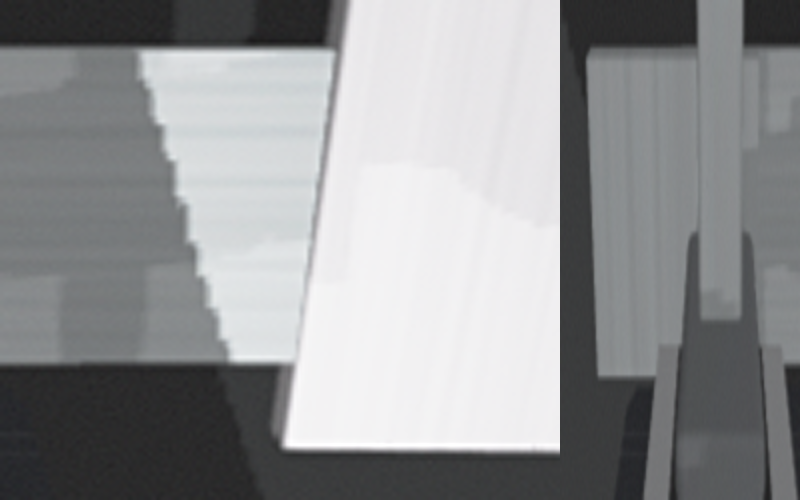

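Run:
```python
from h import *
from bench import r
for t in [(-112,4.7,24),(-64,4.7,24)]:print(go(r,blk(*t),down(BX)))
```

```text
(array([ 0.142 , 45.1887, -1.1604]), array([ 0.0048,  0.0399, -0.001 ]))
(array([48.1433, 45.1836, -1.361 ]), array([ 0.0048,  0.0399, -0.001 ]))
```

Emit:
{"op": "arm_command", "data": {"increments": [1, 0, 22, -1, 0, 0, 0, 1, 0, 23, 0, 0, 0, 0, 1, 0, 0, 0, 0, 0, 0, 1, 0, 0, 0, 0, 0, 0, 1, 0, 0, 0, 0, 0, 0]}}

```text
time: 5.85
position: [0.5955, 0.1519, 0.0926]
orientation: [-1.165, 1.273, -1.274]
wrist_force: [0.4, 0.0, -2.1]
gripper_width: 0.0173
```

Emit:
{"op": "arm_command", "data": {"increments": [1, 12, 0, 0, 0, 0, 0, 1, 12, 0, 0, 0, 0, 0, 1, 12, 0, 0, 0, 0, 0, 1, 11, 0, 0, 0, 0, 0, 1, 0, 0, 0, 0, 0, 0]}}

```text
time: 6.35
position: [0.5911, 0.1028, 0.0915]
orientation: [-1.165, 1.276, -1.276]
wrist_force: [-0.2, 1.0, -2.1]
gripper_width: 0.0173
```

Run:
```python
from h import *
from bench import r
s=look(r,"scene","s6");w=look(r,"wrist","w6")
a=cv2.resize(w["pixels"][100:300,180:440,::-1],(400,300),interpolation=cv2.INTER_CUBIC);b=cv2.resize(s["pixels"][130:250,170:330,::-1],(400,300),interpolation=cv2.INTER_CUBIC)
cv2.imwrite("pics/p6.png",np.hstack([a,b]))
o=r.get_obs();print(o["position"],o["wrist_force"],o["qpos"])
print(go(r,blk(-64,4.7,28),down(BX)))
```

```text
[0.591  0.1044 0.0914] [-0.613  -0.2081 -1.6663] [-0.2708  0.9306  0.0888  1.5346 -0.1136  0.6814 -1.7889]
(array([ 1.7579, -3.6202, -0.3673]), array([ 0.0008,  0.0509, -0.0028]))
```

View pics/p6.png

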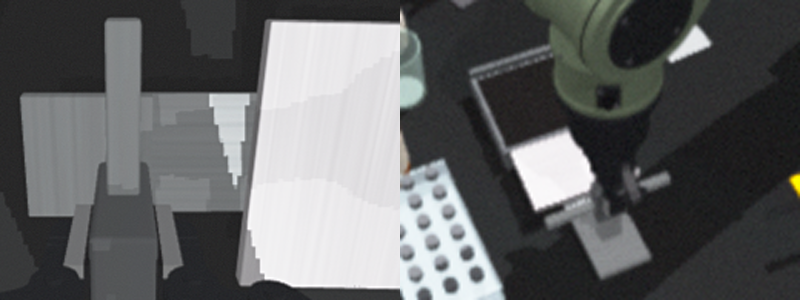

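Emit:
{"op": "arm_command", "data": {"increments": [1, 0.5, -3, 0, 0, 0, 0, 1, 0.5, -3, 0, 0, 0, 0, 1, 0.33, -6.27, 0, 0, 0, 0, 1, 0.98, -6.2, 0, 0, 0, 0, 1, 1.63, -6.07, 0, 0, 0, 0]}}

```text
time: 6.95
position: [0.5907, 0.1007, 0.1165]
orientation: [-1.166, 1.274, -1.274]
wrist_force: [0.1, 0.3, -3.3]
gripper_width: 0.0173
```

Run:
```python
from h import *
from bench import r
s=look(r,"scene","s7");w=look(r,"wrist","w7")
a=cv2.resize(w["pixels"][60:300,180:500,::-1],(400,300),interpolation=cv2.INTER_CUBIC);b=cv2.resize(s["pixels"][130:250,170:330,::-1],(400,300),interpolation=cv2.INTER_CUBIC)
cv2.imwrite("pics/p7.png",np.hstack([a,b]))
o=r.get_obs();print(o["position"],o["wrist_force"],o["wrist_torque"])
d,t=go(r,blk(0,4.7,0),down(BX));print("tip",-d[0],d[1],"z",-d[2],t)
```

```text
[0.591  0.1004 0.1169] [ 0.8048 -0.2511 -2.8038] [ 0.0879 -0.0003 -0.0659]
tip -61.749992081704534 49.86971584530077 z 1.138565927544609 [-0.012   0.0518 -0.0029]
```

Emit:
{"op": "arm_command", "data": {"increments": [1, 2.25, -5.86, 0, 0, 0, 0, 1, 2.85, -5.6, 0, 0, 0, 0, 1, 3.42, -5.27, 0, 0, 0, 0, 1, 3.95, -4.88, 0, 0, 0, 0, 1, 4.44, -4.44, 0, 0, 0, 0]}}

```text
time: 7.55
position: [0.5892, 0.0834, 0.1424]
orientation: [-1.166, 1.274, -1.274]
wrist_force: [-0.0, 1.1, -1.1]
gripper_width: 0.0174
```

Run:
```python
from h import *
from bench import r
w=look(r,"wrist","w8");s=look(r,"scene","s8")
a=cv2.resize(w["pixels"][60:300,180:500,::-1],(400,300),interpolation=cv2.INTER_CUBIC);b=cv2.resize(s["pixels"][130:250,170:330,::-1],(400,300),interpolation=cv2.INTER_CUBIC)
cv2.imwrite("pics/p8.png",np.hstack([a,b]))
o=r.get_obs();print(o["position"],o["wrist_force"],o["wrist_torque"])
d,t=go(r,blk(0,4.7,0),down(BX));print("tip",-d[0],d[1],"z",-d[2],t)
```

```text
[0.5894 0.0829 0.1426] [-0.3939  0.6208 -2.9889] [ 0.1596 -0.0229 -0.0002]
tip -44.1974116447781 75.5923170669223 z 1.0201404726872976 [-0.0077  0.0455  0.0003]
```

View pics/p8.png

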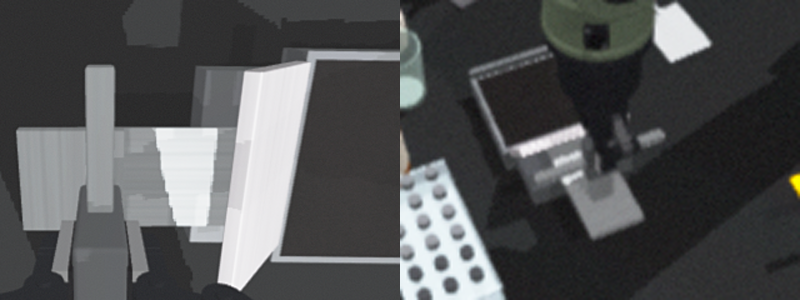

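Emit:
{"op": "arm_command", "data": {"increments": [1, 4.88, -3.95, 0, 0, 0, 0, 1, 5.27, -3.42, 0, 0, 0, 0, 1, 5.6, -2.85, 0, 0, 0, 0, 1, 5.86, -2.25, 0, 0, 0, 0, 1, 6.07, -1.63, 0, 0, 0, 0]}}

```text
time: 8.15
position: [0.5867, 0.0555, 0.1562]
orientation: [-1.166, 1.274, -1.274]
wrist_force: [-0.2, 0.1, -2.2]
gripper_width: 0.0178
```

Emit:
{"op": "arm_command", "data": {"increments": [1, 6, -1, 0, 0, 0, 0, 1, 5, -0.3, 0, 0, 0, 0, 1, 4, 0, 0, 0, 0, 0, 1, 4, 0, 0, 0, 0, 0, 1, 4, 0, 0, 0, 0, 0]}}

```text
time: 8.65
position: [0.5846, 0.033, 0.1572]
orientation: [-1.166, 1.274, -1.274]
wrist_force: [-0.1, 0.4, -0.9]
gripper_width: 0.0175
```

Emit:
{"op": "arm_command", "data": {"increments": [1, 4, 0, 0, 0, 0, 0, 1, 4, 0, 0, 0, 0, 0, 1, 4, 0, 0, 0, 0, 0, 1, 0, 0, 0, 0, 0, 0, 1, 0, 0, 0, 0, 0, 0]}}

```text
time: 9.15
position: [0.5836, 0.0214, 0.1573]
orientation: [-1.166, 1.274, -1.274]
wrist_force: [0.3, -0.2, -2.3]
gripper_width: 0.0174
```

Run:
```python
from h import *
from bench import r
w=look(r,"wrist","w9");s=look(r,"scene","s9")
a=cv2.resize(w["pixels"][:,:,::-1],(400,300),interpolation=cv2.INTER_CUBIC);b=cv2.resize(s["pixels"][110:260,150:350,::-1],(400,300),interpolation=cv2.INTER_CUBIC)
cv2.imwrite("pics/p9.png",np.hstack([a,b]))
o=r.get_obs();print(o["position"],o["wrist_force"],o["wrist_torque"])
d,t=go(r,blk(0,4.7,0),down(BX));print("tip",-d[0],d[1],"z",-d[2],t)
g=cv2.cvtColor(w["pixels"],cv2.COLOR_RGB2GRAY)
# mean brightness on where turned carrier top should be
for x in (5,20,40,60,80,100):
  q=np.array([[*(BO+BX*x/1e3+BY*y/1e3),.044] for y in np.arange(-60,75,6)]);u=proj(w,q).round().astype(int)
  print(x,[int(g[v[1],v[0]]) if 0<=v[0]<512 and 0<=v[1]<384 else -1 for v in u])
```

```text
[0.5836 0.0216 0.1573] [-0.4204  0.5876 -2.0977] [-0.0423 -0.0224 -0.0065]
tip 17.39545072980719 90.29696794249583 z 0.6575717653343571 [ 0.0008  0.0562 -0.0023]
5 [74, 253, 244, 236, 238, 237, 235, 227, 228, 229, 230, 222, 226, 225, 231, 160, 156, 162, 164, 177, 253, 243, 133]
20 [99, 246, 197, 233, 236, 236, 232, 225, 226, 227, 227, 221, 225, 223, 218, 67, 67, 194, 87, 69, 128, 239, 99]
40 [95, 246, 75, 74, 238, 112, 72, 138, 130, 70, 107, 245, 64, 64, 241, 65, 64, 239, 122, 68, 125, 243, 109]
60 [49, 245, 73, 72, 251, 119, 71, 129, 144, 70, 124, 248, 60, 61, 241, 67, 62, 245, 121, 65, 125, 243, 113]
80 [54, 245, 91, 66, 251, 119, 68, 125, 201, 67, 114, 245, 60, 70, 241, 84, 61, 243, 115, 61, 127, 242, 108]
100 [59, 58, 59, 60, 58, 56, 59, 55, 54, 58, 53, 57, 56, 55, 57, 57, 55, 56, 58, 56, 57, 58, 173]
```

Emit:
{"op": "arm_command", "data": {"increments": [1, 0, -40, 0, 0, 0, 0, 1, 35, -35, 0, 0, 0, 0, 1, 38, -30, 0, 0, 0, 0, 1, 38, -30, 0, 0, 0, 0, 1, 35, -10, 0, 0, 0, 0]}}

```text
time: 9.75
position: [0.571, -0.1259, 0.3053]
orientation: [-1.164, 1.271, -1.277]
wrist_force: [0.9, 0.1, -2.6]
gripper_width: 0.0176
```

Emit:
{"op": "arm_command", "data": {"increments": [1, 0, 0, 0, 0, -1, 0, 1, 0, 0, 0, 0, -1, 0, 1, 0, 0, 0, 0, -1, 0, 1, 0, 0, 0, 0, -1.1, 0, 1, 0, 0, 0, 0, 0, 0]}}

```text
time: 10.25
position: [0.5707, -0.1241, 0.3023]
orientation: [-1.352, 0.953, -0.953]
wrist_force: [0.1, 0.5, -2.9]
gripper_width: 0.0173
```

Run:
```python
from h import *
from bench import r
w=look(r,"wrist","w10")
cv2.imwrite("pics/p10.png",cv2.resize(w["pixels"][:,:,::-1],(800,600),interpolation=cv2.INTER_CUBIC))
o=r.get_obs();print(o["time"],o["position"],o["wrist_force"],o["qpos"],o["gripper_width"])
```

```text
10.3 [ 0.5706 -0.1241  0.3023] [ 0.1421 -0.9431 -2.1288] [ 0.1778  0.6538 -0.0378  1.3238  0.0247  1.1645 -1.0943] 0.01739357912412027
```

View pics/p10.png

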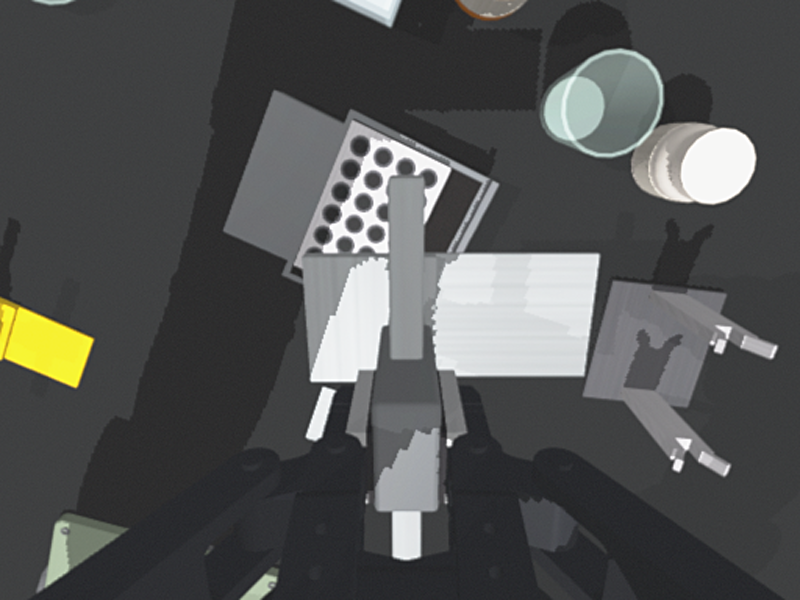

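Run:
```python
from h import *
from bench import r
w=load("w10");w2=load("w2");s=.64
P=lambda c,uv,z:plane(c,np.array(uv,float)*s,z)[:,:2]
for c,uv in((w,[(617,280),(727,293),(690,405),(585,395)]),(w2,[(652,313),(762,316),(742,422),(634,420)])):
    p=P(c,uv,.005);print("base",p,p.mean(0),np.linalg.norm(p[0]-p[1]),np.linalg.norm(p[1]-p[2]))
for c,uv in((w,[(742,343),(698,457)]),):
    p=P(c,uv,.122);print("slots",p,p.mean(0),np.linalg.norm(p[0]-p[1]))
def crop(c,x,y,w_,h):return cv2.resize(c["pixels"][y:y+h,x:x+w_,::-1],(400,300),interpolation=cv2.INTER_CUBIC)
cs=[(w,370,170,140,105),(w2,400,190,112,84),(load("top0"),350,180,64,48),(load("scene0"),170,75,64,48)]
A=[crop(*a) for a in cs];cv2.imwrite("pics/p11.png",np.vstack([np.hstack(A[:2]),np.hstack(A[2:])]))
k=P(w,[(353,122),(450,165),(305,248)],.044);print("carrier",(k-BO)@np.c_[BX,BY]*1e3)
```

```text
base [[ 0.5874 -0.3292]
 [ 0.6109 -0.4333]
 [ 0.4924 -0.4626]
 [ 0.4666 -0.3558]] [ 0.5393 -0.3952] 0.10673566167532178 0.12209511311064146
base [[ 0.5866 -0.3243]
 [ 0.6108 -0.4333]
 [ 0.4919 -0.4709]
 [ 0.4654 -0.3556]] [ 0.5387 -0.396 ] 0.11166745449512988 0.12464799486734178
slots [[ 0.5915 -0.3744]
 [ 0.495  -0.3953]] [ 0.5432 -0.3849] 0.0987281431569739
carrier [[  5.6407  67.3839]
 [ 87.9112  70.3562]
 [  8.2263 -41.2657]]
```

View pics/p11.png

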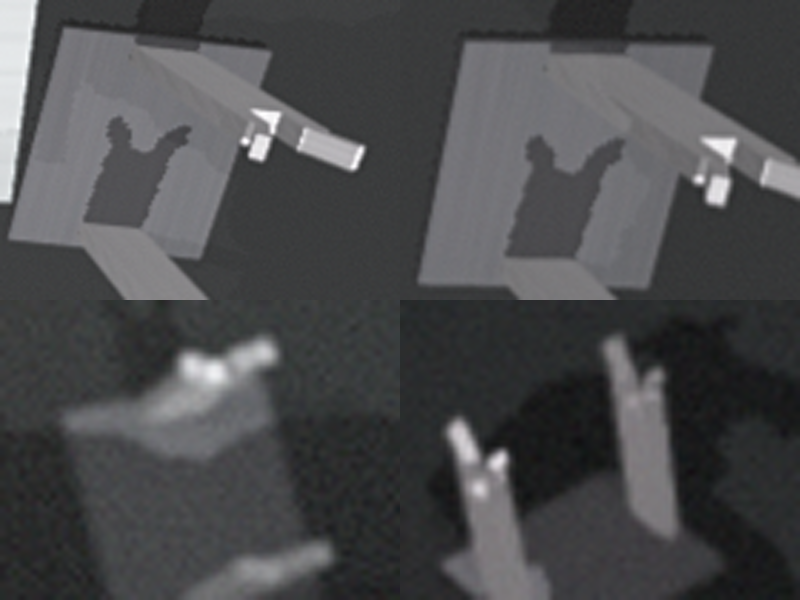

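Run:
```python
from h import *
from bench import r
w=load("w10")
f=plane(w,[(429.5,185.75),(409.2,250.2)],.005);print("feet",f,f.mean(0),np.linalg.norm(f[0]-f[1]))
C=np.array([.539,-.3955]);a=np.radians(-76.5);X=np.array([np.cos(a),np.sin(a)]);Y=np.array([-X[1],X[0]])
for s in(1,-1):
  for n,x,z in(("slotfloor",0,.09),("wall+",7,.106),("wall-",-7,.106),("fun+",17.5,.122),("fun-",-17.5,.122)):
    u=proj(w,[[*(C+X*x/1e3+Y*s*.052),z]])[0]
    print(s,n,u,"crop",(u-[370,170])/.35)
# bright pixels
g=cv2.cvtColor(w["pixels"],cv2.COLOR_RGB2GRAY);m=(g>190).astype(np.uint8);m[:,:440]=0
n,l,st,ce=cv2.connectedComponentsWithStats(m)
for i in range(1,n):
  if st[i,4]>8:print(st[i],ce[i])
```

```text
feet [[ 0.5955 -0.382   0.005 ]
 [ 0.4894 -0.4058  0.005 ]] [ 0.5425 -0.3939  0.005 ] 0.10870007491795947
1 slotfloor [463.4513 212.2369] crop [267.0037 120.6768]
1 wall+ [477.5477 218.1812] crop [307.279  137.6606]
1 wall- [466.0139 217.0106] crop [274.3255 134.316 ]
1 fun+ [495.8215 224.9267] crop [359.4899 156.9333]
1 fun- [465.7865 221.8948] crop [273.6758 148.2708]
-1 slotfloor [438.7746 283.6907] crop [196.4988 324.8307]
-1 wall+ [450.7894 291.7803] crop [230.8268 347.9437]
-1 wall- [440.1826 290.7942] crop [200.5217 345.1263]
-1 fun+ [466.4709 300.7431] crop [275.6311 373.5518]
-1 fun- [438.9418 298.207 ] crop [196.9765 366.3057]
[ 440   82   44   49 1709] [459.9111 105.718 ]
[459 208   9   9  35] [463.6857 210.7143]
[474 215   4   7  12] [475.6667 217.9167]
[457 217   7   9  41] [460.4146 221.0732]
[492 221   5   8  17] [494.2941 224.8235]
[440 281   2   6  10] [440.4 283.1]
[447 289   9   9  49] [451.0408 293.2245]
[463 298   4   6  14] [464.3571 300.4286]
```

Run:
```python
from h import *
from bench import r
a=np.radians(-76.5);print(go(r,[.5388,-.3945,.24],down([np.cos(a),np.sin(a)])))
```

```text
(array([ 244.5175,   62.205 , -119.8235]), array([-0.0003,  0.9818, -0.0032]))
```

Emit:
{"op": "arm_command", "data": {"increments": [1, 41, 0, -20, 0, 0, 0, 1, 41, 0, -20, 0, 0, 0, 1, 41, 0, -20, 0, 0, 0, 1, 41, 0, -20, 0, 0, 0, 1, 41, 0, -20, 0, 0, 0]}}

```text
time: 10.8
position: [0.5445, -0.3524, 0.3024]
orientation: [-1.35, 0.957, -0.957]
wrist_force: [0.8, -0.1, -2.1]
gripper_width: 0.0175
```

Emit:
{"op": "arm_command", "data": {"increments": [1, 39, 15, -20, 0, 0, 0, 1, 0, 20, 0, 0, 0.49, 0, 1, 0, 20, 0, 0, 0.49, 0, 1, 0, 0, 0, 0, 0, 0, 1, 0, 0, 0, 0, 0, 0]}}

```text
time: 11.3
position: [0.5394, -0.394, 0.2479]
orientation: [-1.313, 1.032, -1.032]
wrist_force: [-0.8, 0.3, -1.4]
gripper_width: 0.0176
```

Run:
```python
from h import *
from bench import r
a=np.radians(-76.5);print(r.get_obs()["position"],go(r,[.5388,-.3945,.145],down([np.cos(a),np.sin(a)])))
```

```text
[ 0.5394 -0.394   0.2479] (array([  0.3513, 102.9108,  -0.7438]), array([-0.0002,  0.0254,  0.0018]))
```

Emit:
{"op": "arm_command", "data": {"increments": [1, 0, 30, -0.5, 0, 0, 0, 1, 0, 30, 0, 0, 0, 0, 1, 0, 30, 0, 0, 0, 0, 1, 0, 10, 0, 0, 0, 0, 1, 0, 0, 0, 0, 0, 0]}}

```text
time: 11.8
position: [0.5388, -0.3942, 0.1475]
orientation: [-1.313, 1.032, -1.031]
wrist_force: [-0.0, 0.1, -1.4]
gripper_width: 0.0174
```

Emit:
{"op": "arm_command", "data": {"increments": [1, 0, 7, 0, 0, 0, 0, 1, 0, 7, 0, 0, 0, 0, 1, 0, 7, 0, 0, 0, 0, 1, 0, 5, 0, 0, 0, 0, 1, 0, 0, 0, 0, 0, 0]}}

```text
time: 12.3
position: [0.5384, -0.3941, 0.1206]
orientation: [-1.312, 1.033, -1.031]
wrist_force: [-0.8, 0.3, -1.9]
gripper_width: 0.0178
```

Emit:
{"op": "arm_command", "data": {"increments": [1, 0, 6, 0, 0, 0, 0, 1, 0, 6, 0, 0, 0, 0, 1, 0, 6, 0, 0, 0, 0, 1, 0, 4, 0, 0, 0, 0, 1, 0, 0, 0, 0, 0, 0]}}

```text
time: 12.8
position: [0.5385, -0.3934, 0.0984]
orientation: [-1.312, 1.033, -1.03]
wrist_force: [-0.2, 4.8, -5.2]
gripper_width: 0.0173
```

Run:
```python
from h import *
from bench import r
o=r.get_obs()
a=np.radians(-76.5);print(o["position"],o["wrist_force"],o["wrist_torque"],go(r,[.5388,-.3945,.09],down([np.cos(a),np.sin(a)])))
```

```text
[ 0.5385 -0.3934  0.0984] [-0.1902  4.8008 -5.1528] [ 1.2091 -0.1153 -0.2383] (array([1.126 , 8.4162, 0.0285]), array([ 0.0044,  0.0258, -0.0187]))
```

Emit:
{"op": "arm_command", "data": {"increments": [1, -1, 0, 0, 0, 0, 0, 1, -0.5, 0, 0, 0, 0, 0, 1, 0, 0, 0, 0, 0, 0, 1, 0, 0, 0, 0, 0, 0, 1, 0, 0, 0, 0, 0, 0]}}

```text
time: 13.3
position: [0.5383, -0.393, 0.0993]
orientation: [-1.313, 1.032, -1.032]
wrist_force: [-0.8, 0.4, -1.5]
gripper_width: 0.0173
```

Run:
```python
from h import *
from bench import r
o=r.get_obs()
a=np.radians(-76.5);print(o["position"],o["wrist_force"],o["wrist_torque"],go(r,[.5388,-.3945,.09],down([np.cos(a),np.sin(a)])))
```

```text
[ 0.5383 -0.393   0.0993] [-0.7698  0.4282 -1.4924] [-0.0304  0.0398 -0.039 ] (array([1.5742, 9.3476, 0.1751]), array([0.    , 0.023 , 0.0016]))
```

Emit:
{"op": "arm_command", "data": {"increments": [1, -0.5, 2, 0, 0, 0, 0, 1, 0, 2, 0, 0, 0, 0, 1, 0, 2, 0, 0, 0, 0, 1, 0, 1.5, 0, 0, 0, 0, 1, 0, 0, 0, 0, 0, 0]}}

```text
time: 13.8
position: [0.538, -0.3928, 0.0923]
orientation: [-1.313, 1.032, -1.033]
wrist_force: [-4.5, 0.9, 9.1]
gripper_width: 0.0173
```

Run:
```python
from h import *
from bench import r
o=r.get_obs()
a=np.radians(-76.5);print(o["position"],o["wrist_force"],o["wrist_torque"],go(r,[.5388,-.3945,.09],down([np.cos(a),np.sin(a)])))
```

```text
[ 0.538  -0.3928  0.0923] [-4.544   0.8532  9.0793] [0.2601 0.5916 0.1304] (array([1.8205, 2.311 , 0.4187]), array([0.0011, 0.0207, 0.0064]))
```

Emit:
{"op": "arm_command", "data": {"increments": [1, 0, 1, 0, 0, 0, 0, 1, 0, 1, 0, 0, 0, 0, 1, 0, 0, 0, 0, 0, 0, 1, 0, 0, 0, 0, 0, 0, 1, 0, 0, 0, 0, 0, 0]}}

```text
time: 14.3
position: [0.5378, -0.3931, 0.0906]
orientation: [-1.313, 1.032, -1.033]
wrist_force: [-7.1, -0.5, 12.2]
gripper_width: 0.0175
```

Run:
```python
from h import *
from bench import r
o=r.get_obs()
a=np.radians(-76.5);print(o["position"],o["wrist_force"],o["wrist_torque"],go(r,[.5388,-.3945,.09],down([np.cos(a),np.sin(a)])))
w=look(r,"wrist","w12");s=look(r,"scene","s12")
g=cv2.cvtColor(w["pixels"],cv2.COLOR_RGB2GRAY)
M=R.from_rotvec(o["orientation"]).as_matrix()
for v in [(0,-.005,.07),(0,-.005,-.07),(0,-.01,.07),(-.0,-.005,.052)]:
    P=o["position"]+M@np.array(v);print(v,P,"w",proj(w,P)[0],"s",proj(s,P)[0])
```

```text
[ 0.5378 -0.3931  0.0906] [-7.1193 -0.4855 12.1705] [0.2745 0.9345 0.1265] (array([1.6233, 0.5648, 0.6498]), array([0.0034, 0.0187, 0.0093]))
(0, -0.005, 0.07) [ 0.6058 -0.3766  0.0955] w [257.9631 112.476 ] s [178.6863 105.442 ]
(0, -0.005, -0.07) [ 0.4698 -0.4095  0.0956] w [258.377  362.9107] s [211.6625  87.0873]
(0, -0.01, 0.07) [ 0.6058 -0.3766  0.1005] w [257.896  113.6133] s [178.4306 104.2643]
(-0.0, -0.005, 0.052) [ 0.5883 -0.3808  0.0955] w [258.0313 153.7534] s [183.1008 102.9849]
```

Emit:
{"op": "arm_command", "data": {"increments": [0.7, 0, 0, 0, 0, 0, 0, 0.7, 0, 0, 0, 0, 0, 0, 0.5, 0, 0, 0, 0, 0, 0, 0.2, 0, 0, 0, 0, 0, 0, 0, 0, 0, 0, 0, 0, 0]}}

```text
time: 14.9
position: [0.5382, -0.3923, 0.0897]
orientation: [-1.312, 1.032, -1.032]
wrist_force: [0.6, 0.5, -0.7]
gripper_width: 0.0681
```

Emit:
{"op": "arm_command", "data": {"increments": [0, 0, 0, 0, 0, 0, 0, 0, 0, 0, 0, 0, 0, 0, 0, 0, 0, 0, 0, 0, 0, 0, 0, 0, 0, 0, 0, 0, 0, -5, 0, 0, 0, 0]}}

```text
$.increments: bad value
```

Run:
```python
from h import *
from bench import r
o=r.get_obs();print(o["position"],o["wrist_force"],o["gripper_width"])
```

```text
[ 0.5382 -0.3923  0.0897] [ 0.5592  0.5154 -0.7194] 0.06809884214831499
```

Retreat straight up, then look.

Emit:
{"op": "arm_command", "data": {"increments": [0, 0, 0, 0, 0, 0, 0, 0, 0, 0, 0, 0, 0, 0, 0, 0, -10, 0, 0, 0, 0, 0, 0, -30, 0, 0, 0, 0, 0, 0, -40, 0, 0, 0, 0]}}

```text
time: 15.4
position: [0.5376, -0.392, 0.1703]
orientation: [-1.313, 1.034, -1.03]
wrist_force: [1.2, -1.0, 0.6]
gripper_width: 0.0852
```

Emit:
{"op": "arm_command", "data": {"increments": [0, 0, -40, 0, 0, 0, 0, 0, 0, -40, 0, 0, 0, 0, 0, 0, -20, 0, 0, 0, 0, 0, 0, 0, 0, 0, 0, 0, 0, 0, 0, 0, 0, 0, 0]}}

```text
time: 15.9
position: [0.5381, -0.3923, 0.2701]
orientation: [-1.312, 1.032, -1.032]
wrist_force: [0.5, -0.1, -1.4]
gripper_width: 0.0855
```

Run:
```python
from h import *
from bench import r
o=r.get_obs();print(o["time"],o["position"],o["wrist_force"])
w=look(r,"wrist","w13");s=look(r,"scene","s13");t=look(r,"top","t13")
cv2.imwrite("pics/p13.png",np.vstack([np.hstack([cv2.resize(w["pixels"][:,:,::-1],(400,300)),cv2.resize(s["pixels"][60:150,140:260,::-1],(400,300))]),np.hstack([cv2.resize(t["pixels"][150:285,220:420,::-1],(400,300)),cv2.resize(s["pixels"][100:250,150:350,::-1],(400,300))])]))
# bar axis in wrist: brightness profile across predicted bar at several y
C=np.array([.5385,-.3935]);a=np.radians(-76.5);X=np.array([np.cos(a),np.sin(a)]);Y=np.array([-X[1],X[0]])
g=cv2.cvtColor(w["pixels"],cv2.COLOR_RGB2GRAY)
for y in(75,68,62,45,35,-45,-62,-68,-75):
    q=np.array([[*(C+X*x/1e3+Y*y/1e3),.100] for x in range(-14,15,2)]);u=proj(w,q)
    v=cv2.remap(g,u[:,0].astype(np.float32),u[:,1].astype(np.float32),cv2.INTER_LINEAR).ravel();print(y,u[7].round(),v)
```

```text
15.9 [ 0.5381 -0.3923  0.2701] [ 0.4893 -0.0981 -1.3594]
75 [260.  90.] [77 58 57 57 56 56 56 56 58 56 56 59 56 58 80]
68 [260.  97.] [ 55  55  57  55  75 254 252 253 253 229  67  55  55  53  58]
62 [260. 104.] [164 161 161 159 163 253 246 246 247 244 162 160 159 154 152]
45 [260. 122.] [153 133 116 106 109 253 247 246 247 241 119 118 135 165 189]
35 [260. 132.] [246 246 246 247 235 248 247 246 246 242 182 183 248 244 246]
-45 [260. 207.] [165 164 163 243 249 247 247 247 247 252 175 163 165 166 164]
-62 [260. 221.] [233 132  75  75  91 254 248 247 247 253 126 115 205 239 236]
-68 [260. 226.] [ 79  79  80  80  91 255 249 249 249 254 135  77  80  79  75]
-75 [260. 232.] [80 79 79 80 80 80 79 80 78 78 79 80 79 80 81]
```

Run:
```python
from h import *
C=np.array([.5385,-.3935]);a=np.radians(-76.5);X=np.array([np.cos(a),np.sin(a)]);Y=np.array([-X[1],X[0]])
for nm in("w13","s13","t13"):
  c=load(nm);g=cv2.cvtColor(c["pixels"],cv2.COLOR_RGB2GRAY)
  prof=lambda q:cv2.remap(g,*[proj(c,q)[:,i].astype(np.float32) for i in(0,1)],cv2.INTER_LINEAR).ravel()
  if nm!="w13":
    for y in(65,-65,-40,40):
      print(nm,"z80..118 at y",y,prof(np.array([[*(C+Y*y/1e3),z/1e3] for z in range(80,120,2)])))
  for s in(1,-1):print(nm,"end",s,"y62..78",prof(np.array([[*(C+Y*s*y/1e3),.100] for y in range(62,80,1)])))
t=load("t13");g=cv2.cvtColor(t["pixels"],cv2.COLOR_RGB2GRAY)
# carrier on pad, bystander motion: diff of top before/after
d=cv2.absdiff(load("top0")["pixels"],t["pixels"]).max(2)>45
n,l,st,ce=cv2.connectedComponentsWithStats(cv2.morphologyEx(d.astype(np.uint8),cv2.MORPH_OPEN,np.ones((3,3))))
for i in range(1,n):
  if st[i,4]>15:print("diff",st[i],plane(t,ce[i],.03)[0])
m=(g>150).astype(np.uint8);m[:,:250]=0;m[:170]=0;m[230:]=0;m[:,325:]=0
n,l,st,ce=cv2.connectedComponentsWithStats(cv2.morphologyEx(m,cv2.MORPH_CLOSE,np.ones((7,7))))
for i in range(1,n):
  if st[i,4]>200:
    p=cv2.boxPoints(cv2.minAreaRect(np.argwhere(l==i)[:,::-1].astype(np.float32)));print("white",st[i],(plane(t,p,.044)[:,:2]-BO)@np.c_[BX,BY]*1e3)
```

```text
w13 end 1 y62..78 [246 246 246 246 246 249 253 163  65  53  55  57  58  56  56  56  57  57]
w13 end -1 y62..78 [247 247 247 247 247 247 249 254 243 172 105  75  77  80  80  80  79  78]
s13 z80..118 at y 65 [ 93  95  96  99 110 122 155 191 211 228 226 213 183 141 114 109 108 110
 111 112]
s13 z80..118 at y -65 [119 122 128 135 136 137 143 151 176 205 206 192 157 109  74  56  46  44
  43  44]
s13 z80..118 at y -40 [118 118 114 109 114 123 149 183 204 209 205 184 161 144 131 139 146 151
 154 155]
s13 z80..118 at y 40 [153 149 146 147 150 150 148 162 185 205 215 207 174 136  93  57  50  45
  42  40]
s13 end 1 y62..78 [218 220 222 226 230 232 213 192 171 150 126 103  83  67  59  53  47  43]
s13 end -1 y62..78 [183 199 210 206 201 197 195 185 163 135 109  86  74  63  54  48  45  45]
t13 z80..118 at y 65 [203 206 210 214 216 214 211 208 205 200 189 176 163 150 137 122 109  96
  86  77]
t13 z80..118 at y -65 [147 146 145 144 143 143 143 142 141 139 137 136 134 133 130 129 126 123
 118 112]
t13 z80..118 at y -40 [96 94 92 89 87 85 84 82 80 79 79 79 78 78 78 79 80 81 83 83]
t13 z80..118 at y 4
[... 1072 characters left out ...]
.03  ]
diff [367 204  15  20 233] [ 0.5323 -0.363   0.03  ]
diff [288 207  11   5  46] [ 0.5358 -0.0971  0.03  ]
diff [297 256  25  22 473] [ 0.35   -0.1504  0.03  ]
diff [342 266  12   4  47] [ 0.351  -0.2717  0.03  ]
diff [460 326  10   6  35] [ 0.174  -0.6308  0.03  ]
diff [219 336   8  15 101] [0.1128 0.1141 0.03  ]
diff [ 378  337  134   47 3101] [ 0.0587 -0.6221  0.03  ]
diff [240 365  23  18 161] [0.0277 0.0292 0.03  ]
diff [266 364  65  20 734] [ 0.0203 -0.1072  0.03  ]
diff [220 375  11   9  70] [0.0064 0.0993 0.03  ]
diff [250 374  13  10  69] [0.0104 0.0093 0.03  ]
white [ 257  177   48   41 1552] [[-61.1116 -61.078 ]
 [-63.6749  69.9484]
 [ 83.9189  72.0469]
 [ 83.4167 -58.7485]]
```

Run:
```python
from h import *
a,b=load("top0")["pixels"],load("t13")["pixels"]
for nm,(x0,y0,x1,y1) in dict(jar=(344,144,378,180),spat=(288,250,362,284),beaker=(315,140,350,175)).items():
    e=[cv2.Canny(i[y0:y1,x0:x1],60,150).astype(np.float32) for i in(a,b)]
    print(nm,cv2.phaseCorrelate(*e),a[y0:y1,x0:x1].mean(),b[y0:y1,x0:x1].mean())
g=[cv2.cvtColor(i,cv2.COLOR_RGB2GRAY)[144:180,344:378] for i in(a,b)]
for i in g:print(i[18,::2],i[::2,17])
```

```text
jar ((-0.06932387496526005, -0.060530672758979165), 0.8984071796323047) 110.21677559912854 83.83523965141612
spat ((0.12768072737060265, -0.1019004391032361), 0.49774326465747976) 75.34724430312666 104.23171701112878
beaker ((0.08581085383080733, 0.19580777600014443), 0.9823623454129254) 91.85659863945578 83.99918367346939
[ 57  60  79 140 169 200 251 252 251 251 252 252 253 126  54  60  54] [ 61  64  63 115 254 251 251 251 251 251 252 241 222 213 156  68  59  60]
[ 42  45  75 123 138 144 174 178 181 182 180 181 167  84  48  50  56] [ 45  41  46  78 171 183 180 177 180 179 187 155 126 130 115  65  62  61]
```

Jar, beaker and spatula have not moved; only the shadows changed. Handing in.

```bash
python3 -c "
from bench import r
print(r.hand_in(),r.get_obs()['time'])"
```

```text
the job is handed in; nothing more can be done
the job is handed in; nothing more can be done
```

I tipped the carrier over the step onto the pad with the steel lifter. I then parked the lifter in its stand, let go, backed the gripper off straight up and handed in at about 16 s.

**Carrier:** The wrist picture after the tip shows it lying wells up on the pad. Its centre is about 42–47 mm past the step and about 5 mm off the middle of the pad's width. Only the lifter's blade touched it, as far as the pictures and forces showed.

**Lifter:** The bar caught a slot wall at about 5 N on the way down, so I moved it back 1.5–2 mm. It then reached the slot floor with about 14 N of downward push. Before release the bar read 95.6 mm high, against 95 mm for fully down. After release, both ends measured level and at the seated height to about 1 mm, centred in the slots.

**Other things:** The jar, beaker and spatula match their starting images to within 0.2 pixel; the differences there were only moved shadows. The tube rack, bottle, dish, tip box and the orange and yellow look-alikes showed no change in a before/after comparison of the top view. The highest wrist force I read was about 14 N.

**Not checked by eye:** I had used up the 12 pictures, so the final parked state was checked only by pixel measurements, not seen. One side-force reading of about 7 N during seating was not fully explained; I took it as friction, and it was gone after release.

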